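# Tip a check weight out of its holder and set it on the scale

## Robot

A 7-joint arm with a two-finger parallel gripper is mounted at the origin on a cart in front of the work surface, level with it; the furniture and walls round the work are solid. World frame = base frame: x ahead of the robot, y to its left, z up, the work surface at z = 0. Lengths are in m, angles in rad, forces in N, time in s.
With the tool pointing down it reaches from about 0.4 to 0.9 m from the base axis. Payload 5.6 kg.
Tool frame: the origin (TCP) lies at the very end of the fingers, on their centre line; the grasp point (between the pads) lies manip.grip_depth behind it (manip.grip_depth is the distance from the TCP to the grasp point, in m); z points along the fingers, y is the line along which they close (so a half turn about z gives the same grasp; the last joint's range is limited). The gripper opens to 92 mm and grips with 3 to 60 N. Pads are 20 mm wide; open, the fingers measure 128 mm over their backs; the gripper's body (75 mm by 189 mm) begins 69 mm behind the grasp point.
Start: joints at [1.099, 0.468, -0.012, 1.603, 0.006, 1.071, -0.056], TCP at [0.27, -0.591, 0.215] pointing down, gripper open.
Joint ranges: [-2.53, 2.53], [-0.31, 2.02], [-1.57, 1.55], [0.28, 2.44], [-1.29, 4.43], [0.15, 1.84], [-2.92, 2.92]. Speed limits (rad/s): [2.57, 2.57, 3.14, 3.14, 3.14, 3.14, 3.14].

## Interface

Orientations are given as a unit quaternion [w, x, y, z].
In Python, from station import manip gives the robot as it stands.
- The arm moves only by the tool drive_tool, never from a script. Its argument "commands" is text: rows parted by semicolons, each of 7 numbers parted by spaces: the turn, a rotation vector about the tool's x, y, z in units of 5 degrees (1.0 is 5 degrees), then the shift along the tool's x, y, z in units of 30 mm (1.0 is 30 mm), then the closure, from -1 (fully open) to 1 (shut), so that 0 is half open. A call has exactly 10 rows; each row is the pose to reach, as a shift and turn from the pose commanded when the call began, along the tool's axes at that moment; what a row does not reach only later rows make up. A row lasts 1/12 s, in which the tool goes at most 41.7 mm and 7.16 degrees, less where a joint would pass 70% of its speed; a pose out of reach is approached as far as the arm can. A call with a gripper value outside its range is refused whole. The fingers move at their own pace and stop on an object; "squeeze" is the grip in N (left out, the last holds). Time passes only in rows, so rows that repeat a pose let the fingers close, or fill a call up. It gives the time, the measured TCP pose, the force, the opening and the grip force at its end, in the units of the state.
- manip.get_state(): the state, without advancing time (a new reading comes with each control period).
- manip.grab_frame(name): name is "scene" or "top" or "wrist"; returns a dict with "img" (480x640x3 uint8, red, green, blue), "vertical_fov" (degrees; the focal length in pixels is half the picture's height over the tangent of half this angle, whatever the lens; pixels are square), "cx", "cy" (the principal point, pixels), "extrinsics" (4x4, takes a point from camera to world coordinates); the wrist camera has in their place "mount" (4x4, takes a point from camera to tool coordinates, whose origin is the TCP and whose axes are the flange's). Camera axes: x right, y down, z forward; pixel columns grow to the right and rows downward; lengths in m; the calibration is good to about 2 mm. The wrist camera is an equidistant fisheye: a pixel r from the principal point sees the ray r / f radians off the axis. A picture is of the moment at which its call begins: read the wrist's pose just before it. There is no depth.
- manip.close_job(): hands the job in; it is judged then, once.
The state is a dict: "time_s": time; "joint_positions": joint angles; "joint_velocities": joint speeds; "effort": joint torques, N m; "position": TCP position; "tool_rot": TCP orientation; "ft_force": force on the tool from outside, world axes, zero at the start; "torque": the same for the moment, N m; "width": opening from 0.0 (shut) to 1.0 (fully open); "grip_force": force on a finger pad.
Only numpy, scipy, OpenCV 4.12 (cv2) and the standard library are available. Lean on these libraries where they do the work, as an engineer would, in place of code of your own. Each camera call takes 0.05 s, during which the arm holds its last target. There are 200 camera calls.

## Task

Check the scale: press down the near end of the longer metal weight, where its wooden holder has the low end wall, so that its far end tips up out of the holder; then take it by the raised end and lay it flat in the middle of the scale's pan, set down and not dropped. Leave the shorter weight lying flat in its own holder.

Things in the scene. Friction and masses are not known exactly. Their poses are not given: they have to be found in the camera images.
- long_weight: Longer of two aluminium bars: 110 mm long (own x), 44 wide (y), 22 thick, 0.28 kg. Origin: centre of underside, z up. Starts flush in its holder, -x end towards the robot. Pressed down 8 mm with closed fingers, 41 mm from the middle towards -x, it rocks over (under 2 N; bottoms at about 12 mm) and stays tipped 28 degrees; its +x end then stands 25 mm above the holder, free to pinch across y.
- long_holder: Fixed wooden block 143 mm long (own x), 71 wide, 54 high; origin on its underside below the seated bar's middle. Pocket 47 mm wide: ledge at height 32 mm under the bar's +x half, well under its -x half; the ledge's edge, 3 mm from the middle, is the pivot. The -x end wall is low (38 mm), 8 mm off the bar; other walls are level with the bar's top. May be the left or right holder.
- short_weight: Shorter bar, 80 x 32 x 22 mm, same make and axes, flush in a smaller fixed holder of the same make (113 x 59 x 54 mm) beside the long one; it rocks just as easily and is to be left alone. Origin: centre of its underside.
- pan (a point): Centre of the top of the scale's square steel pan (140 mm along x by 150 mm along y, 28 mm above the table). The scale is a flat black box 190 x 160 mm fixed to the table, to the right of the holders; z up, its dark display lies towards the robot, at -x.
Things that resemble listed ones, but are neither listed nor needed, are in the scene too. What is shaped like the long_weight but red is not meant.

How it is judged:
By the outcome, as a careful person would: the job done as asked, in the order asked, and still so for the second after the job is handed in, with the robot touching nothing.
It also fails if it takes over 46 s, if anything falls off the work surface, if the arm or the gripper's body presses on something with over 40 N, if the wrist force passes 120 N, or if a joint passes its speed limit or range.

## Working session

There is one attempt and no reset: what is moved stays moved. The work goes in short steps, Python scripts to look and compute and a tool call to move; the robot and the scene stay as the last step left them, time stands still between calls to the robot, and variables do not carry over. Pictures are saved under pics/ and viewed, at most 10 in all, crops included, and the job is handed in when it is done.

Besides the shell and the picture viewer there is one more tool, called after "Emit:" in YAML: its name, and indented under it one key for each argument. drive_tool: Moves the arm, as the interface text tells. Its arguments: {"type":"object","properties":{"commands":{"type":"string"},"squeeze":{"type":"number"}},"required":["commands"]}

```bash
mkdir -p pics; ls; cat > h.py <<'E'
import numpy as np, cv2
from station import manip
def snap(n,f):
    s=manip.get_state(); g=manip.grab_frame(n); cv2.imwrite('pics/'+f,g['img'][:,:,::-1]); return s,g
E
python3 - <<'E'
from h import *
import pickle
for n in ['scene','top']:
    s,g=snap(n,n+'.png'); pickle.dump(g,open(n+'.pkl','wb')); print(n,g['vertical_fov'],g['cx'],g['cy'],np.round(g['extrinsics'],3).tolist())
print(s,manip.grip_depth)
E
```

```text
pics
scene 45.121601507045426 316.88233050720083 246.92317927787624 [[-0.696, -0.524, 0.491, -0.215], [-0.718, 0.507, -0.477, 0.543], [0.001, -0.684, -0.729, 1.022], [0.0, 0.0, 0.0, 1.0]]
top 55.22673004460073 317.16950055717354 247.11542597225343 [[-0.095, -0.971, 0.219, 0.239], [-0.995, 0.094, -0.015, -0.063], [-0.006, -0.219, -0.976, 1.065], [0.0, 0.0, 0.0, 1.0]]
{'time_s': 0.05, 'joint_positions': array([ 1.09898857,  0.46833644, -0.01156358,  1.60358574,  0.00601835,
        1.07138185, -0.05630093]), 'joint_velocities': array([-0.0010518 , -0.0006573 ,  0.00140832, -0.00140522,  0.00206734,
        0.00064264,  0.00046374]), 'effort': array([ 1.29777607e-03, -5.22127640e+01, -1.21825558e-02, -2.44640726e+01,
       -5.68851654e-02,  1.39603496e-02,  3.95932614e-05]), 'position': array([ 0.26994091, -0.5906868 ,  0.21368244]), 'tool_rot': array([-8.00118038e-04,  9.77112772e-01,  2.12720303e-01, -2.52468132e-04]), 'ft_force': array([ 0.40508108, -0.37741574, -1.16875546]), 'torque': array([-0.06216726, -0.02420071,  0.00554179]), 'grip_force': 0.0, 'width': 0.9948332595648298} 0.0187
```

View pics/top.png

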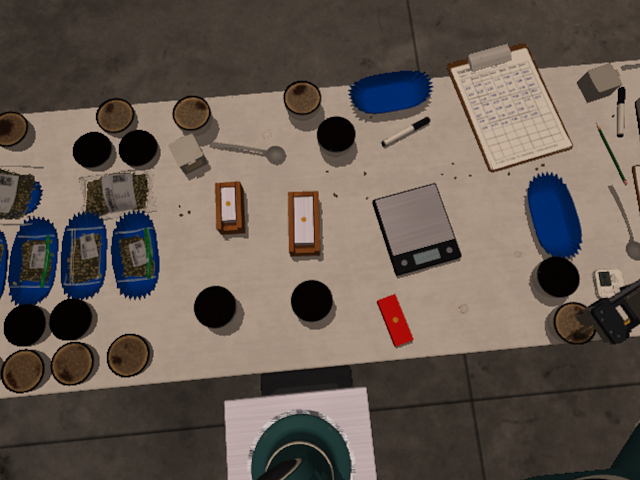

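View pics/scene.png

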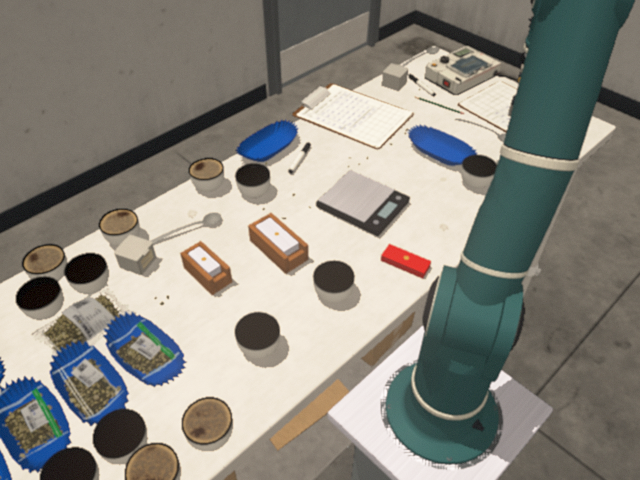

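Top view: candidates are the holder at (304,222) with the larger silver bar, the holder at (230,207) with the smaller bar, and a loose red bar at (395,320). The middle holder is the long one because it is larger, and the red bar is the decoy. The scale is at (417,228), with its display towards the robot. I'll confirm this in a crop and measure.

```bash
cat >> h.py <<'E'
import pickle
def back(g,uv,z):
    f=240/np.tan(np.radians(g['vertical_fov']/2)); uv=np.atleast_2d(uv).astype(float)
    d=np.c_[(uv[:,0]-g['cx'])/f,(uv[:,1]-g['cy'])/f,np.ones(len(uv))]@g['extrinsics'][:3,:3].T
    o=g['extrinsics'][:3,3]; return o+d*((z-o[2])/d[:,2])[:,None]
def proj(g,P):
    f=240/np.tan(np.radians(g['vertical_fov']/2)); E=g['extrinsics']
    p=(np.atleast_2d(P)-E[:3,3])@E[:3,:3]; return np.c_[g['cx']+f*p[:,0]/p[:,2],g['cy']+f*p[:,1]/p[:,2]]
def rect(P):
    (c,(w,h),a)=cv2.minAreaRect((P[:,:2]*1000).astype(np.float32))
    b=cv2.boxPoints((c,(w,h),a)); e=[b[1]-b[0],b[2]-b[1]]; L=max(e,key=np.linalg.norm)
    return np.round(c,1),np.round(sorted((w,h)),1),round(np.degrees(np.arctan2(L[1],L[0]))%180,1)
E
python3 - <<'E'
from h import *
for n,rois in {'top':dict(long=(285,188,325,258,.054),short=(212,178,248,238,.054),pan=(370,180,450,262,.028)),
               'scene':dict(long=(245,210,312,272,.054),short=(178,240,235,293,.054),pan=(315,170,412,235,.028))}.items():
    g=pickle.load(open(n+'.pkl','rb')); im=g['img'].astype(int); hsv=cv2.cvtColor(g['img'],cv2.COLOR_RGB2HSV)
    for k,(a,b,c,d,z) in rois.items():
        h=hsv[b:d,a:c].astype(int)
        if k=='pan': m=(h[...,2]>90)&(h[...,2]<190)&(h[...,1]<45)
        else: m=(h[...,1]>100)  # wood
        m=cv2.morphologyEx(m.astype(np.uint8),cv2.MORPH_OPEN,np.ones((2,2)))
        cs,_=cv2.findContours(m,cv2.RETR_CCOMP,cv2.CHAIN_APPROX_NONE)
        cs=sorted(cs,key=cv2.contourArea)[::-1][:2]
        for q in cs: print(n,k,cv2.contourArea(q),*rect(back(g,q[:,0]+[a,b],z)))
g=pickle.load(open('top.pkl','rb'))
cv2.imwrite('pics/crop.png',cv2.resize(g['img'][170:290,205:465,::-1],None,fx=3,fy=3,interpolation=cv2.INTER_CUBIC))
E
```

```text
top long 1892.0 [522.4 -55.4] [ 70.6 152.7] 176.5
top long 1030.0 [529.4 -55.3] [ 49.9 119.8] 176.7
top short 1375.0 [575.8 111. ] [ 65.5 125.8] 178.9
top short 574.0 [583.5 114.7] [38.9 91.5] 179.2
top pan 3431.5 [ 513.8 -314.4] [138.9 148.5] 100.3
top pan 168.0 [ 423.6 -329.4] [20.2 56.2] 100.1
scene long 1927.5 [509.2 -37.5] [ 91.5 174.6] 176.1
scene long 861.5 [522.4 -50.2] [ 52.9 135. ] 176.3
scene short 1446.5 [562.4 128.7] [ 73.6 146. ] 179.0
scene short 560.5 [576.6 119.5] [ 39.1 105. ] 177.6
scene pan 165.5 [ 420.4 -323.7] [27.4 63.8] 101.1
scene pan 80.5 [ 386.2 -319.5] [  9.  138.1] 101.1
```

View pics/crop.png

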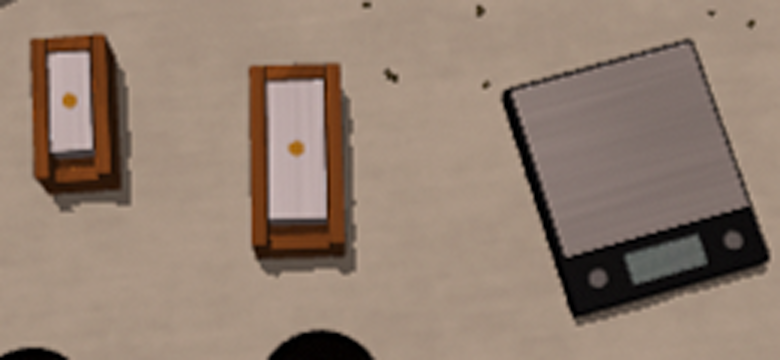

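The crop confirms it: the bigger bar in the middle holder is long_weight, with its dot at about (303.7,219.3) in the top image and the open low end wall facing the robot. The short weight is the left one and the pan is on the right. Now the dot in both cameras, and the first move.

```bash
cat >> h.py <<'E'
from scipy.spatial.transform import Rotation as R
def Rt(s): q=s['tool_rot']; return R.from_quat([q[1],q[2],q[3],q[0]])
def units(s,p,yaw,tilt=0):
    """command units to bring TCP to p, tool x at yaw deg, tilted tilt deg about tool y"""
    T=R.from_euler('z',yaw,degrees=True)*R.from_euler('x',180,degrees=True)*R.from_euler('y',tilt,degrees=True)
    r=Rt(s); return np.round(np.r_[np.degrees((r.inv()*T).as_rotvec())/5, r.inv().apply(np.array(p)-s['position'])/.03],2)
E
python3 - <<'E'
from h import *
for n,(a,b,c,d) in {'top':(296,212,312,227),'scene':(265,222,292,248)}.items():
    g=pickle.load(open(n+'.pkl','rb')); h=cv2.cvtColor(g['img'],cv2.COLOR_RGB2HSV)[b:d,a:c].astype(float)
    w=np.clip(h[...,1]-80,0,None)*(h[...,0]>14)*(h[...,0]<35); y,x=np.mgrid[b:d,a:c]
    uv=[(w*x).sum()/w.sum(),(w*y).sum()/w.sum()]; print(n,uv,(w>0).sum(),back(g,uv,.054))
s=manip.get_state()
c=np.array([.532,-.055]);u=np.array([np.cos(np.radians(-3.4)),np.sin(np.radians(-3.4))])
print(units(s,[*(c-.041*u),.215],-3.4))
E
```

```text
top [np.float64(303.2758620689655), np.float64(218.95302348825587)] 18 [[ 0.5340727  -0.05340203  0.054     ]]
scene [np.float64(276.33576642335765), np.float64(233.41849148418493)] 10 [[ 0.53426747 -0.05218722  0.054     ]]
[-2.000e-02  1.000e-02  5.590e+00  1.416e+01 -1.325e+01 -2.000e-02]
```

Emit:
drive_tool:
  commands: "0 0 1 1 -0.9 0 1;0 0 2 2 -1.8 0 1;0 0 3 3 -2.7 0 1;0 0 4 4 -3.6 0 1;0 0 5 5 -4.6 0 1;0 0 5.6 6 -5.6 0 1;0 0 5.6 7 -6.5 0 1;0 0 5.6 8 -7.5 0 1;0 0 5.6 9 -8.4 0 1;0 0 5.6 10 -9.3 0 1"

```text
time_s: 0.93
position: [0.4272, -0.2105, 0.2145]
tool_rot: [0.0, 1.0, -0.03, -0.0]
ft_force: [0.7, -0.2, -0.8]
width: 0.299
grip_force: 0.0
```

```bash
python3 - <<'E'
from h import *
s=manip.get_state();print(s['position'],s['time_s'],s['width'],s['ft_force'])
c=np.array([.534,-.053]);u=np.array([np.cos(np.radians(-3.4)),np.sin(np.radians(-3.4))])
print(units(s,[*(c-.041*u),.19],-3.4))
E
```

```text
[ 0.4272062  -0.21052623  0.21454748] 0.9333 0.29938632936607107 [ 0.65662704 -0.17466168 -0.76510714]
[ 0.    0.   -0.01  1.87 -5.45  0.82]
```

Emit:
drive_tool:
  commands: "0 0 0 0.4 -1.2 0.2 1;0 0 0 0.8 -2.3 0.4 1;0 0 0 1.2 -3.4 0.7 1;0 0 0 1.6 -4.5 0.9 1;0 0 0 1.8 -5.2 1.1 1;0 0 0 1.8 -5.4 1.3 1;0 0 0 1.8 -5.4 1.5 1;0 0 0 1.8 -5.4 1.5 1;0 0 0 1.8 -5.4 1.5 1;0 0 0 1.8 -5.4 1.5 1"

```text
time_s: 1.77
position: [0.4904, -0.0561, 0.1697]
tool_rot: [0.0, 1.0, -0.031, -0.0]
ft_force: [-0.2, -0.3, 0.5]
width: 0.006
grip_force: 0.0
```

```bash
python3 - <<'E'
from h import *
s,g=snap('wrist','w1.png');pickle.dump((s,g),open('w1.pkl','wb'))
print(s['position'],g['vertical_fov'],g['cx'],g['cy'],np.round(g['mount'],3).tolist())
c=np.array([.534,-.053]);u=np.array([np.cos(np.radians(-3.4)),np.sin(np.radians(-3.4))])
print(units(s,[*(c-.041*u),.06],-3.4))
E
```

```text
[ 0.49038649 -0.05610847  0.16971161] 65.70646984690485 319.0824367438347 242.21646331685218 [[-0.001, -0.972, -0.235, 0.067], [1.0, -0.0, -0.001, 0.001], [0.001, -0.235, 0.972, -0.171], [0.0, 0.0, 0.0, 1.0]]
[ 0.01 -0.   -0.04  0.08 -0.19  3.66]
```

View pics/w1.png

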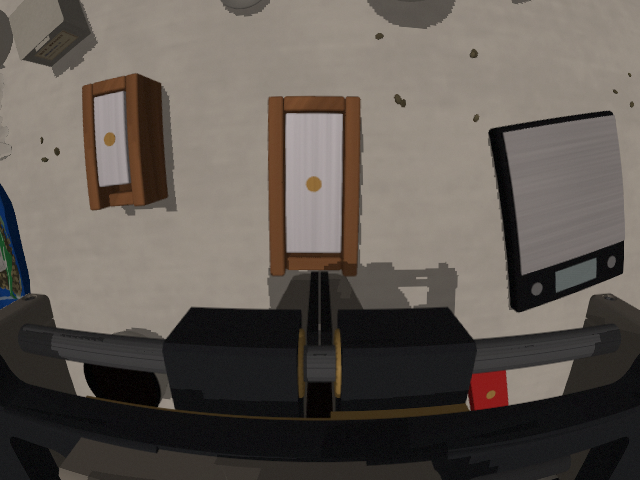

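Wrist view: the long bar has corners at about (286,112), (343,112), (342,253) and (286,252), its dot is at (314,184), and the closed finger tips are just below the low wall at (319,275). I'll measure these through the fisheye model.

```bash
cat >> h.py <<'E'
def wback(s,g,uv,z):
    f=240/np.tan(np.radians(g['vertical_fov']/2)); d=np.atleast_2d(uv)-[g['cx'],g['cy']]
    r=np.linalg.norm(d,axis=1,keepdims=True); ray=np.c_[d/r*np.sin(r/f),np.cos(r/f)]
    M=g['mount']; t=Rt(s); ray=t.apply(ray@M[:3,:3].T); o=s['position']+t.apply(M[:3,3])
    return o+ray*((z-o[2])/ray[:,2])[:,None]
E
python3 - <<'E'
from h import *
s,g=pickle.load(open('w1.pkl','rb'))
P=wback(s,g,[[314,184],[286,112],[343,112],[342,253],[286,252]],.054);print(P.round(4))
print(wback(s,g,[[504,135],[611,119],[623,256],[523,275]],.028).round(4))
print('dims',np.linalg.norm(P[1]-P[2]),np.linalg.norm(P[1]-P[4]),np.linalg.norm(P[2]-P[3]),P[1:].mean(0))
for a,b in((4,1),(3,2)): v=P[b]-P[a];print(np.degrees(np.arctan2(v[1],v[0])))
E
```

```text
[[ 0.5344 -0.0559  0.054 ]
 [ 0.5916 -0.0382  0.054 ]
 [ 0.5888 -0.0815  0.054 ]
 [ 0.4781 -0.0746  0.054 ]
 [ 0.4818 -0.0299  0.054 ]]
[[ 0.5708 -0.2296  0.028 ]
 [ 0.5951 -0.3704  0.028 ]
 [ 0.4436 -0.4021  0.028 ]
 [ 0.4357 -0.2559  0.028 ]]
dims 0.04342055311809803 0.11016560365510596 0.11085269282454906 [ 0.53507047 -0.05602382  0.054     ]
-4.303099749555496
-3.5755601849732757
```

Emit:
drive_tool:
  commands: "0 0 0 0.1 -0.1 0.6 1;0 0 0 0.1 -0.1 1.4 1;0 0 0 0.1 -0.1 2.2 1;0 0 0 0.1 -0.1 2.8 1;0 0 0 0.1 -0.1 3.2 1;0 0 0 0.1 -0.1 3.4 1;0 0 0 0.1 -0.1 3.5 1;0 0 0 0.1 -0.1 3.6 1;0 0 0 0.1 -0.1 3.6 1;0 0 0 0.1 -0.1 3.6 1"

```text
time_s: 2.65
position: [0.4944, -0.0516, 0.0623]
tool_rot: [0.0, 1.0, -0.03, 0.001]
ft_force: [0.5, -0.6, 0.6]
width: 0.001
grip_force: 0.0
```

Emit:
drive_tool:
  commands: "0 0 0 0 0 0.15 1;0 0 0 0 0 0.28 1;0 0 0 0 0 0.35 1;0 0 0 0 0 0.42 1;0 0 0 0 0 0.48 1;0 0 0 0 0 0.54 1;0 0 0 0 0 0.58 1;0 0 0 0 0 0.62 1;0 0 0 0 0 0.62 1;0 0 0 0 0 0.62 1"

```text
time_s: 3.48
position: [0.494, -0.0514, 0.0431]
tool_rot: [0.0, 1.0, -0.03, 0.0]
ft_force: [-0.3, -1.0, 0.6]
width: 0.003
grip_force: 0.5
```

```bash
python3 - <<'E'
from h import *
s,g=snap('wrist','w2.png')
E
```

```text
(no output)
```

View pics/w2.png

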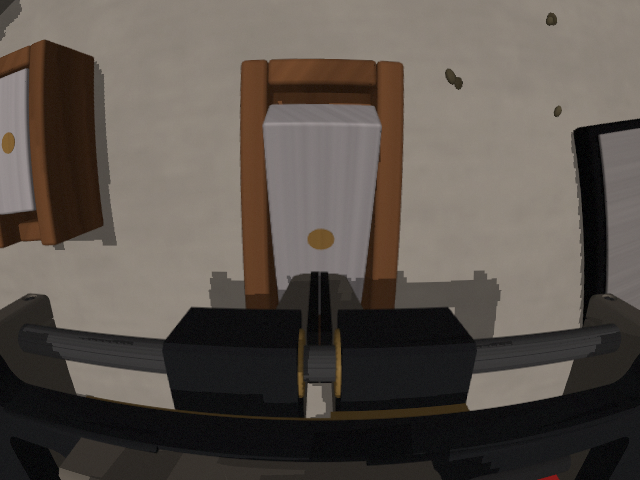

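The bar is tipped: its raised end face is at (322,115) and its dot at (320,239). The short weight is still seated. Next I lift clear, open, and tilt the tool 28° for a pinch square to the bar.

Emit:
drive_tool:
  commands: "0 0 0 0 0 -0.8 1;0 0 0 0 0 -1.9 1;0 0 0 0 0 -2.8 1;0 1.2 0 0.4 0 -3 0.3;0 2.4 0 0.8 0 -3 -0.3;0 3.6 0 1.2 0 -3 -0.5;0 4.8 0 1.5 0 -3 -0.5;0 5.6 0 1.6 0.1 -2.8 -0.5;0 5.6 0 1.7 0.1 -2.6 -0.5;0 5.6 0 1.7 0.1 -2.6 -0.5"

```text
time_s: 4.37
position: [0.5429, -0.0597, 0.1228]
tool_rot: [0.012, 0.971, -0.03, 0.236]
ft_force: [-0.0, -0.1, -0.4]
width: 0.492
grip_force: 0.0
```

```bash
python3 - <<'E'
from h import *
s,g=snap('wrist','w3.png');pickle.dump((s,g),open('w3.pkl','wb'))
print(s['position'],s['width'],units(s,[.572,-.0574,.0621],-3.7,28))
E
```

```text
[ 0.54292377 -0.05965464  0.12280592] 0.49223874271780826 [ 0.08  0.13  0.06 -0.07 -0.15  2.24]
```

View pics/w3.png

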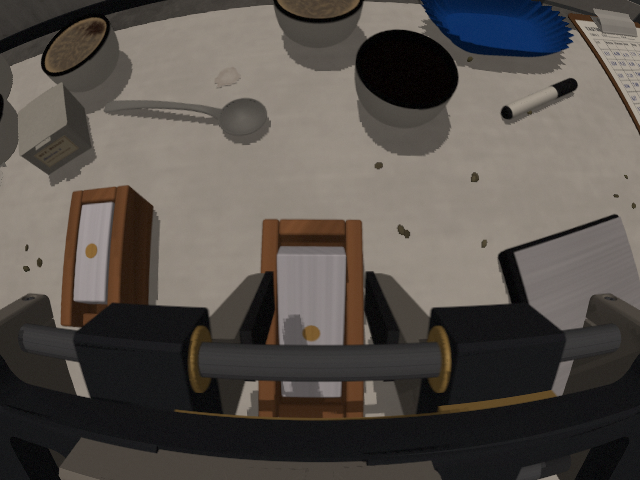

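```bash
python3 - <<'E'
from h import *
s,g=pickle.load(open('w3.pkl','rb'))
for z in(.0787,.054):
    P=wback(s,g,[[278,247],[345,247]],z);print(z,P.round(4),np.linalg.norm(P[0]-P[1]))
E
```

```text
0.0787 [[ 0.5782 -0.0374  0.0787]
 [ 0.5756 -0.0793  0.0787]] 0.04194399589230171
0.054 [[ 0.5841 -0.0352  0.054 ]
 [ 0.5812 -0.0816  0.054 ]] 0.04652761248872342
```

```bash
python3 - <<'E'
from h import *
s,g=pickle.load(open('w3.pkl','rb'))
print('dot',wback(s,g,[[312,333]],.054).round(4))
for z in(.054,.027):
    P=wback(s,g,[[283,397],[340,397]],z);print(z,P.round(4),np.linalg.norm(P[0]-P[1]))
cv2.imwrite('pics/w3c.png',cv2.resize(g['img'][205:430,230:400,::-1],None,fx=2.6,fy=2.6,interpolation=cv2.INTER_CUBIC))
E
```

```text
dot [[ 0.5237 -0.0552  0.054 ]]
0.054 [[ 0.4811 -0.0331  0.054 ]
 [ 0.4789 -0.071   0.054 ]] 0.03801712624930379
0.027 [[ 0.4765 -0.0304  0.027 ]
 [ 0.474  -0.0724  0.027 ]] 0.04211108640330427
```

View pics/w3c.png

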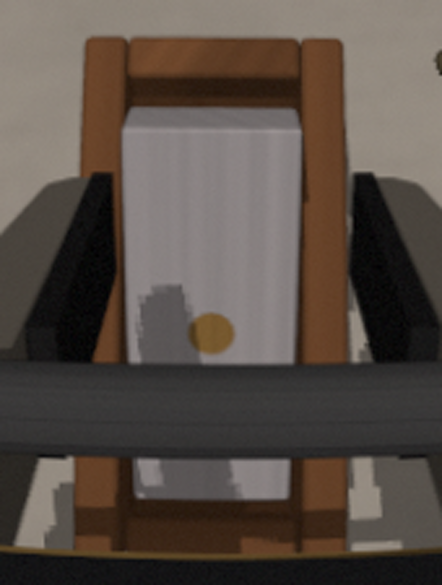

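The dot at x=0.524 matches the tipped pose (10.8 mm back from the seated centre), so the bar is still tipped as modelled. Descending onto the raised end.

Emit:
drive_tool:
  commands: "0 0.1 0 -0.1 -0.15 0.1 -0.7;0 0.1 0 -0.1 -0.15 0.3 -0.7;0 0.1 0 -0.1 -0.15 0.6 -0.7;0 0.1 0 -0.1 -0.15 1 -0.7;0 0.1 0 -0.1 -0.15 1.4 -0.7;0 0.1 0 -0.1 -0.15 1.7 -0.7;0 0.1 0 -0.1 -0.15 2 -0.7;0 0.1 0 -0.1 -0.15 2.2 -0.7;0 0.1 0 -0.1 -0.15 2.2 -0.7;0 0.1 0 -0.1 -0.15 2.2 -0.7"

```text
time_s: 5.25
position: [0.5749, -0.0599, 0.0724]
tool_rot: [0.01, 0.972, -0.029, 0.231]
ft_force: [-0.4, 0.6, -0.4]
width: 0.851
grip_force: 0.0
```

```bash
python3 - <<'E'
from h import *
s=manip.get_state()
print(s['position'],s['width'],s['ft_force'],units(s,[.572,-.0574,.0621],-3.7,28))
E
```

```text
[ 0.57491149 -0.05993054  0.0723908 ] 0.8510988253760912 [-0.40483107  0.56969836 -0.36324893] [ 0.05  0.25  0.07 -0.25 -0.08  0.26]
```

Emit:
drive_tool:
  commands: "0 0.2 0 -0.1 -0.1 0.1 -0.7;0 0.2 0 -0.2 -0.1 0.2 -0.7;0 0.2 0 -0.25 -0.1 0.25 -0.7;0 0.2 0 -0.25 -0.1 0.25 -0.7;0 0.2 0 -0.25 -0.1 0.25 -0.7;0 0.2 0 -0.25 -0.1 0.25 -0.7;0 0.2 0 -0.25 -0.1 0.25 -0.7;0 0.2 0 -0.25 -0.1 0.25 -0.7;0 0.2 0 -0.25 -0.1 0.25 -0.7;0 0.2 0 -0.25 -0.1 0.25 -0.7"

```text
time_s: 6.08
position: [0.5755, -0.0589, 0.0718]
tool_rot: [0.009, 0.973, -0.028, 0.231]
ft_force: [0.3, -0.5, 0.2]
width: 0.853
grip_force: 0.0
```

```bash
python3 - <<'E'
from h import *
s=manip.get_state()
print(s['position'],s['width'],s['ft_force'],units(s,[.572,-.0574,.0621],-3.7,28))
E
```

```text
[ 0.57552823 -0.05886031  0.07183059] 0.8533976356253088 [ 0.31735713 -0.47838919  0.17828017] [ 0.02  0.25  0.09 -0.25 -0.04  0.24]
```

```bash
python3 - <<'E'
from h import *
s=manip.get_state()
print(s['joint_positions'].round(3),s['joint_velocities'].round(3),s['torque'].round(2))
E
```

```text
[ 0.323  0.437 -0.333  2.226  1.383  0.149 -2.921] [ 0.001  0.001  0.001  0.001 -0.     0.001 -0.001] [0.07 0.45 0.08]
```

Joint 6 (0.149) and joint 7 (-2.92) are at their limits, so this much tilt is out of reach. I'll back off, reduce the tilt and take up the remainder when placing.

Emit:
drive_tool:
  commands: "0 0 0 0 0 -0.5 -0.7;0 0 0 0 0 -1 -0.7;0 -0.5 0 0 0 -1.4 -0.7;0 -1.2 0 0 0 -1.5 -0.7;0 -2 0 0 0 -1.5 -0.7;0 -2.8 0 0 0 -1.5 -0.7;0 -3.6 0 0 0 -1.5 -0.7;0 -3.6 0 0 0 -1.5 -0.7;0 -3.6 0 0 0 -1.5 -0.7;0 -3.6 0 0 0 -1.5 -0.7"

```text
time_s: 6.92
position: [0.5544, -0.0574, 0.1114]
tool_rot: [0.005, 0.997, -0.029, 0.076]
ft_force: [0.1, 0.3, 0.1]
width: 0.847
grip_force: 0.0
```

```bash
python3 - <<'E'
from h import *
s=manip.get_state()
print(s['joint_positions'].round(3),s['position'],Rt(s).as_matrix().round(3),units(s,[.572,-.0574,.0621],-3.7,10))
E
```

```text
[ 0.7    0.532 -0.826  1.995  0.641  0.709 -2.133] [ 0.55435697 -0.05737533  0.11137261] [[ 0.987 -0.058  0.151]
 [-0.057 -0.998 -0.014]
 [ 0.152  0.006 -0.988]] [ 0.05  0.25  0.08  0.33 -0.04  1.71]
```

Emit:
drive_tool:
  commands: "0 0.2 0.1 0.3 0 0.3 -0.6;0 0.2 0.1 0.3 0 0.7 -0.6;0 0.2 0.1 0.3 0 1 -0.6;0 0.2 0.1 0.3 0 1.3 -0.6;0 0.2 0.1 0.3 0 1.5 -0.6;0 0.2 0.1 0.3 0 1.6 -0.6;0 0.2 0.1 0.3 0 1.7 -0.6;0 0.2 0.1 0.3 0 1.75 -0.6;0 0.2 0.1 0.3 0 1.75 -0.6;0 0.2 0.1 0.3 0 1.75 -0.6"

```text
time_s: 7.75
position: [0.5723, -0.0587, 0.0617]
tool_rot: [0.005, 0.996, -0.033, 0.085]
ft_force: [-0.1, -0.4, -0.2]
width: 0.801
grip_force: 0.0
```

```bash
python3 - <<'E'
from h import *
s=manip.get_state()
print(s['joint_positions'].round(3),s['position'],units(s,[.5704,-.0573,.0600],-3.7,10),s['ft_force'])
s,g=snap('wrist','w4.png')
cv2.imwrite('pics/w4c.png',cv2.resize(g['img'][180:440,180:460,::-1],None,fx=2,fy=2,interpolation=cv2.INTER_CUBIC))
E
```

```text
[ 0.616  0.612 -0.729  1.995  0.748  0.617 -2.229] [ 0.57234441 -0.05868933  0.0617215 ] [ 0.05  0.05 -0.02 -0.08 -0.04  0.04] [-0.06265764 -0.3577709  -0.16254223]
```

View pics/w4c.png

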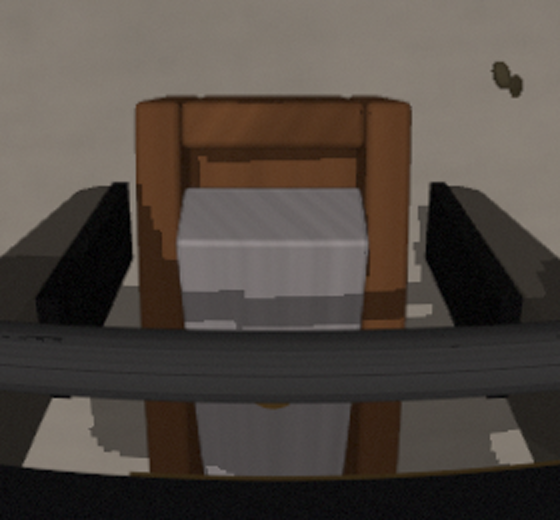

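The fingers straddle the raised end (bar at 180–365, fingers at 130 and 430 in the crop). I'll nudge 2 mm and close.

Emit:
drive_tool:
  commands: "0 0 0 -0.08 -0.06 0.03 -0.3;0 0 0 -0.08 -0.06 0.03 0;0 0 0 -0.08 -0.06 0.03 0.2;0 0 0 -0.08 -0.06 0.03 0.5;0 0 0 -0.08 -0.06 0.03 1;0 0 0 -0.08 -0.06 0.03 1;0 0 0 -0.08 -0.06 0.03 1;0 0 0 -0.08 -0.06 0.03 1;0 0 0 -0.08 -0.06 0.03 1;0 0 0 -0.08 -0.06 0.03 1"
  squeeze: 50

```text
time_s: 8.63
position: [0.5701, -0.0569, 0.0602]
tool_rot: [0.005, 0.996, -0.033, 0.085]
ft_force: [0.0, 0.6, 1.3]
width: 0.472
grip_force: 50.0
```

Emit:
drive_tool:
  commands: "0 0 0 0.03 0 -0.2 1;0 0 0 0.09 0 -0.5 1;0 0 0 0.16 0 -0.9 1;0 0 0 0.24 0 -1.4 1;0 0 0 0.33 0 -1.9 1;0 0 0 0.42 0 -2.4 1;0 0 0 0.5 0 -2.9 1;0 0 0 0.56 0 -3.2 1;0 0 0 0.58 0 -3.4 1;0 0 0 0.58 0 -3.4 1"

```text
time_s: 9.47
position: [0.5707, -0.0565, 0.1652]
tool_rot: [0.005, 0.996, -0.033, 0.086]
ft_force: [0.4, 0.3, -2.7]
width: 0.469
grip_force: 50.0
```

```bash
python3 - <<'E'
from h import *
s,g=snap('wrist','w5.png');pickle.dump((s,g),open('w5.pkl','wb'))
print(s['joint_positions'].round(3),s['position'],s['ft_force'],s['torque'],s['width'])
s,g=snap('scene','s5.png')
a=pickle.load(open('w5.pkl','rb'))[1]['img'][200:480,160:480,::-1]
cv2.imwrite('pics/c5.png',np.hstack([cv2.resize(a,(420,368)),cv2.resize(g['img'][150:300,180:340,::-1],(380,368),interpolation=cv2.INTER_CUBIC)]))
E
```

```text
[ 0.746  0.478 -0.89   1.933  0.563  0.793 -2.072] [ 0.57065672 -0.05645261  0.16524628] [ 0.42708762  0.31044329 -2.69264247] [ 0.03212434  0.12413313 -0.01601734] 0.4691192101694037
```

View pics/c5.png

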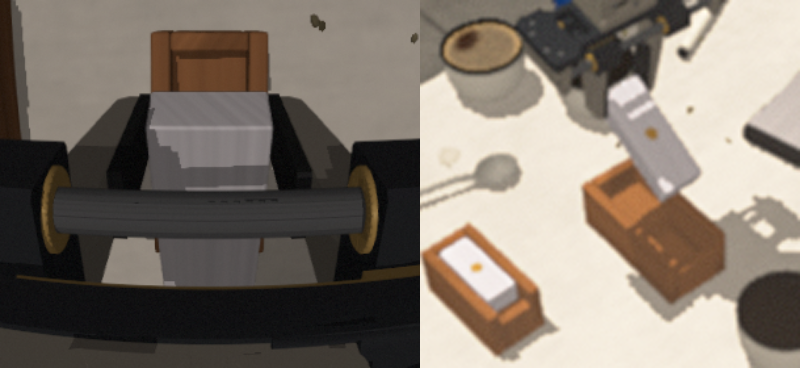

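The bar is held and clear of the holder with 2.7 N of weight and no slip in the pads, and the short weight is still flat. Working out the hover pose over the pan, levelled.

```bash
python3 - <<'E'
from h import *
s=manip.get_state()
print(units(s,[.5566,-.3068,.12],10,-18), units(s,[.5566,-.3068,.165],-3.7,10))
E
```

```text
[-0.16 -5.51 -2.8  -0.12  8.34  1.48] [ 0.05  0.06 -0.03  0.13  8.35  0.  ]
```

Emit:
drive_tool:
  commands: "0 0 0 0 0.3 0 1;0 0 0 0 0.9 0 1;0 -0.6 -0.3 0 1.8 0 1;0 -1.2 -0.6 0 2.7 0 1;0 -1.9 -0.9 0 3.6 0.1 1;0 -2.6 -1.3 0 4.5 0.2 1;-0.1 -3.3 -1.6 0 5.4 0.3 1;-0.1 -4 -2 0 6.2 0.4 1;-0.1 -4.5 -2.3 -0.1 6.8 0.5 1;-0.1 -4.9 -2.5 -0.1 7.2 0.6 1"

```text
time_s: 10.4
position: [0.5545, -0.2753, 0.1441]
tool_rot: [0.011, 0.989, 0.073, -0.131]
ft_force: [-0.8, 0.1, -2.8]
width: 0.47
grip_force: 50.0
```

```bash
python3 - <<'E'
from h import *
s=manip.get_state()
print(s['joint_positions'].round(3),s['width'],units(s,[.5566,-.3068,.09],10,-18))
E
```

```text
[ 0.842  0.773 -0.789  1.518  0.61   1.364 -1.507] 0.4700879630178993 [-0.07 -0.57 -0.3   0.39  1.04  1.77]
```

Emit:
drive_tool:
  commands: "0 -0.1 0 0 0.2 0.1 1;0 -0.2 -0.1 0.1 0.4 0.3 1;0 -0.4 -0.2 0.2 0.6 0.6 1;0 -0.5 -0.3 0.3 0.8 0.9 1;-0.1 -0.6 -0.3 0.4 1 1.2 1;-0.1 -0.6 -0.3 0.4 1 1.5 1;-0.1 -0.6 -0.3 0.4 1 1.7 1;-0.1 -0.6 -0.3 0.4 1 1.75 1;-0.1 -0.6 -0.3 0.4 1 1.75 1;-0.1 -0.6 -0.3 0.4 1 1.75 1"

```text
time_s: 11.23
position: [0.5583, -0.3018, 0.093]
tool_rot: [0.016, 0.984, 0.087, -0.155]
ft_force: [-0.4, 0.2, -3.1]
width: 0.475
grip_force: 50.0
```

```bash
python3 - <<'E'
from h import *
s=manip.get_state()
print(s['position'],s['width'],s['ft_force'],units(s,[.5566,-.3068,.038],10,-18))
g=snap('scene','s6.png')[1];w=snap('wrist','w6.png')[1];pickle.dump((s,w),open('w6.pkl','wb'));t=snap('top','t6.png')[1]
cv2.imwrite('pics/c6.png',np.hstack([cv2.resize(g['img'][130:270,280:440,::-1],(400,350),interpolation=cv2.INTER_CUBIC),cv2.resize(w['img'][...,::-1],(400,350))]))
E
```

```text
[ 0.55829356 -0.30181968  0.09299616] 0.4747867162898588 [-0.40861643  0.24856517 -3.14769092] [ 0.05 -0.03  0.02  0.48  0.15  1.77]
```

View pics/c6.png

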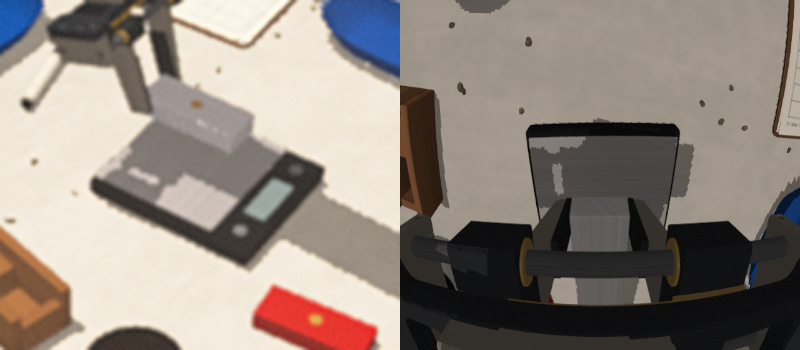

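The bar hangs level over the pan and is aligned with it. Lowering to just above contact.

Emit:
drive_tool:
  commands: "0 0 0 0.05 0.05 0.2 1;0 0 0 0.15 0.1 0.5 1;0 0 0 0.25 0.15 0.8 1;0 0 0 0.33 0.15 1.1 1;0 0 0 0.38 0.15 1.3 1;0 0 0 0.42 0.15 1.45 1;0 0 0 0.44 0.15 1.55 1;0 0 0 0.46 0.15 1.62 1;0 0 0 0.46 0.15 1.65 1;0 0 0 0.46 0.15 1.65 1"

```text
time_s: 12.22
position: [0.557, -0.307, 0.0412]
tool_rot: [0.016, 0.984, 0.087, -0.155]
ft_force: [1.0, -0.1, -2.7]
width: 0.473
grip_force: 50.0
```

```bash
python3 - <<'E'
from h import *
s=manip.get_state()
print(s['position'],s['width'],s['ft_force'],s['torque'],units(s,[.5566,-.3068,.0348],10,-18))
E
```

```text
[ 0.55697962 -0.30703562  0.04123625] 0.4734643844479348 [ 0.95371862 -0.10467293 -2.70477889] [ 0.12592178 -0.61868713 -0.00614689] [ 0.05 -0.02  0.01  0.06 -0.01  0.21]
```

Emit:
drive_tool:
  commands: "0 0 0 0.01 0 0.03 1;0 0 0 0.02 0 0.06 1;0 0 0 0.03 0 0.09 1;0 0 0 0.04 0 0.12 1;0 0 0 0.05 0 0.14 1;0 0 0 0.05 0 0.16 1;0 0 0 0.06 0 0.18 1;0 0 0 0.06 0 0.18 1;0 0 0 0.06 0 0.18 1;0 0 0 0.06 0 0.18 1"

```text
time_s: 13.05
position: [0.557, -0.3071, 0.0355]
tool_rot: [0.016, 0.984, 0.087, -0.155]
ft_force: [-1.3, -0.1, -3.6]
width: 0.471
grip_force: 50.0
```

```bash
python3 - <<'E'
from h import *
s=manip.get_state()
print(s['position'],s['width'],s['ft_force'],s['torque'],units(s,[.5566,-.3068,.0348],10,-18))
E
```

```text
[ 0.55701036 -0.3070614   0.0355353 ] 0.4713473158454743 [-1.31404953 -0.14404113 -3.64916893] [ 0.16948658 -0.64440514  0.05810053] [ 0.05 -0.02  0.01 -0.   -0.01  0.03]
```

Emit:
drive_tool:
  commands: "0 0 0 0 0 0.01 1;0 0 0 0 0 0.02 1;0 0 0 0.01 0 0.03 1;0 0 0 0.01 0 0.04 1;0 0 0 0.01 0 0.05 1;0 0 0 0.02 0 0.06 1;0 0 0 0.02 0 0.06 1;0 0 0 0.02 0 0.06 1;0 0 0 0.02 0 0.06 1;0 0 0 0.02 0 0.06 1"

```text
time_s: 13.88
position: [0.557, -0.3071, 0.0351]
tool_rot: [0.016, 0.984, 0.087, -0.155]
ft_force: [-3.0, 1.1, 7.1]
width: 0.471
grip_force: 50.0
```

Contact came at TCP z = 0.0352 against 0.0348 predicted for a flat bar, so it is level. Releasing.

Emit:
drive_tool:
  commands: "0 0 0 0 0 -0.03 1;0 0 0 0 0 -0.03 0.05;0 0 0 0 0 -0.03 0;0 0 0 0 0 -0.03 -0.1;0 0 0 0 0 -0.03 -0.2;0 0 0 0 0 -0.03 -0.3;0 0 0 0 0 -0.03 -0.4;0 0 0 0 0 -0.03 -0.5;0 0 0 0 0 -0.03 -0.5;0 0 0 0 0 -0.03 -0.5"

```text
time_s: 14.72
position: [0.5573, -0.307, 0.0344]
tool_rot: [0.016, 0.984, 0.087, -0.155]
ft_force: [-0.3, -0.4, -0.3]
width: 0.751
grip_force: 0.0
```

Emit:
drive_tool:
  commands: "0 0 0 0 0 -0.1 -0.5;0 0 0 0 0 -0.3 -0.5;0 0 0 0 0 -0.7 -0.5;0 0 0 0 0 -1.2 -0.5;0 0 0 0 0 -1.8 -0.5;0 0 0 0 0 -2.5 -0.5;0 0 0 0 0 -3.2 -0.5;0 0 0 0 0 -3.8 -0.5;0 0 0 0 0 -4.1 -0.5;0 0 0 0 0 -4.1 -0.5"

```text
time_s: 15.55
position: [0.5967, -0.2995, 0.155]
tool_rot: [0.017, 0.984, 0.087, -0.152]
ft_force: [-0.1, -0.3, -0.1]
width: 0.747
grip_force: 0.0
```

```bash
python3 - <<'E'
from h import *
s=manip.get_state();print(s['position'],s['width'],s['ft_force'])
s,w=snap('wrist','w7.png');pickle.dump((s,w),open('w7.pkl','wb'))
for n in('scene','top'):
    g=snap(n,n+'7.png')[1];im=g['img'];h=cv2.cvtColor(im,cv2.COLOR_RGB2HSV)
    P=[[.513,-.3145,.050],[.579,.112,.054]]
    for p in P:
        u,v=proj(g,p)[0].astype(int);a=h[v-20:v+20,u-25:u+25].astype(int)
        m=(a[...,0]>14)&(a[...,0]<30)&(a[...,1]>110)&(a[...,2]>100);yy,xx=np.nonzero(m)
        print(n,len(xx),back(g,[[xx.mean()+u-25,yy.mean()+v-20]],p[2]).round(4) if len(xx) else None)
h=cv2.cvtColor(w['img'],cv2.COLOR_RGB2HSV);m=((h[...,0]>14)&(h[...,0]<30)&(h[...,1]>110)&(h[...,2]>100)).astype(np.uint8)
n,l,st,ce=cv2.connectedComponentsWithStats(m)
for i in range(1,n):
    if st[i,4]>15: print(st[i],ce[i],wback(s,w,[ce[i]],.05).round(4))
E
```

```text
[ 0.59672303 -0.29945857  0.15501496] 0.7472182937896052 [-0.14611154 -0.30115722 -0.09519109]
scene 4 [[ 0.512  -0.3131  0.05  ]]
scene 8 [[0.589  0.1183 0.054 ]]
top 17 [[ 0.5117 -0.3135  0.05  ]]
top 16 [[0.5892 0.1176 0.054 ]]
[137 356   3  11  23] [138.30434783 362.04347826] [[ 0.3718 -0.1343  0.05  ]]
[228 398   8   4  25] [231.2  399.64] [[ 0.3323 -0.2438  0.05  ]]
```

The dot sits at (0.512, -0.3135, 0.050) in both cameras, so the bar is flat and within 2 mm of the pan centre. A quick check that the short weight hasn't moved, then hand in.

```bash
python3 - <<'E'
from h import *
d=[]
for n,(a,b,c,e) in {'top':(210,176,250,240),'scene':(178,238,236,295)}.items():
    o=pickle.load(open(n+'.pkl','rb'))['img'][b:e,a:c,::-1]; d.append(cv2.absdiff(o.copy(),cv2.imread(f'pics/{n}7.png')[b:e,a:c]).max(2))
k=[(x>60).sum() for x in d];print(k)
if max(k)<25: print(manip.close_job())
E
```

```text
[np.int64(0), np.int64(0)]
the job is handed in; nothing more can be done
None
```

Job handed in at about 16 s: the long weight was tipped, gripped by its raised end and set down flat on the pan, within about 2 mm of its centre by both fixed cameras; the short weight is unmoved in its holder.

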